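Refit the slotted deck plate of a rack sampler under its splash apron and hold it down

ROBOT

A 6-joint arm with a two-finger parallel gripper is mounted at the origin on the work surface. World frame = base frame: x ahead of the robot, y to its left, z up, the work surface at z = 0. Lengths are in mm, angles in rad, forces in N, time in s.
With the tool pointing down it reaches from about 275 to 750 mm from the base axis. Payload 10.2 kg.
Tool frame: the origin (TCP) lies midway between the tips of the shut fingers; the grasp point (between the pads) lies grip_depth behind it (grip_depth is the distance from the TCP to the grasp point, in mm); z points along the fingers, y is the line along which they close (so a half turn about z gives the same grasp; the last joint's range is limited). The gripper opens to 85 mm and grips with 20 to 120 N. Pads are 22 mm wide; open, the fingers measure 114 mm over their backs; the gripper's body (76 mm by 85 mm) begins 54 mm behind the grasp point. The pads swing forward as they close: fully open they stand 13 mm farther back than shut.
Start: joints at [0.95, 0.313, 1.498, -0, 1.331, -0.223], TCP at [203.393, 484.007, 231.294] pointing down, gripper open.
Joint ranges: [-2.94, 2.94], [-0.97, 2.17], [0.19, 2.56], [-1.23, 4.37], [0.02, 3.11], [-2.88, 2.88]. Speed limits (rad/s): [2.39, 2.39, 3.01, 3.14, 3.14, 3.14].

INTERFACE

Orientations are given as a unit quaternion [w, x, y, z].
In Python, from rig import * gives the robot as it stands.
- The arm moves only by the tool servo_tool, never from a script. Its argument "commands" is a list of rows, each a list of 3 entries, a list of its own where there are three numbers: the gripper command: -1 is fully open, 1 is shut, values between are in proportion, then the shift along the tool's x, y, z in m, then the turn, a rotation vector about the tool's x, y, z in units of 6 degrees (1.0 is 6 degrees). In form: [[grip, [dx, dy, dz], [ax, ay, az]], ...]. A call has 1 to 10 rows; each row shifts and turns the commanded pose from where the row before left it, along the tool's axes as they then stand; what a row does not reach is not made up. A row lasts 1/12 s, in which the tool goes at most 41.7 mm and 7.16 degrees, less where a joint would pass 70% of its speed; a pose out of reach is approached as far as the arm can. A call is refused whole if a number of a shift passes 0.0417 or a number of a turn 1, either way. A call with a gripper value outside its range is refused whole. The fingers move at their own pace and stop on an object; "squeeze" is the grip in N (left out, the last holds). Time passes only in rows, so rows that do not move let the fingers close. It gives the time, the measured TCP pose, the force, the opening and the grip force at its end, in the units of the state.
- sense(): the state, without advancing time (a new reading comes with each control period).
- capture(name): name is "scene" or "top"; returns a dict with "pixels" (480x640x3 uint8, red, green, blue), "z_map" (480x640 float32, mm along the optical axis (not along the pixel's ray), 0 where there is no reading), "fx", "fy", "cx", "cy" (pixels), "distortion" ([k1, k2, p1, p2, k3] as OpenCV has them; the pictures are not rectified), "rvec" (rotation vector, rad) and "tvec" (3), from world to camera coordinates, as OpenCV has them. Camera axes: x right, y down, z forward; pixel columns grow to the right and rows downward; lengths in mm; the calibration is good to about 2 mm. A picture is of the moment at which its call begins.
- finish_job(): hands the job in; it is judged then, once.
The state is a dict: "time_s": time; "joints": joint angles; "dq": joint speeds; "tau": joint torques, N m; "eef_pos": TCP position; "ee_rot": TCP orientation; "force": force on the tool from outside, world axes, zero at the start; "wrist_torque": the same for the moment, N m; "grip_width": opening from 0.0 (shut) to 1.0 (fully open); "grip_force": force on a finger pad.
Only numpy, scipy, OpenCV 4.12 (cv2) and the standard library are available. Lean on these libraries where they do the work, as an engineer would, in place of code of your own. Each camera call takes 0.05 s, during which the arm holds its last target. There are 200 camera calls.

TASK

The rack sampler has been cleaned and its slotted deck plate, lying on the bench, has to go back on. First set the feed lever straight up, in neutral, so that the feed fingers drop below the deck; then slide the plate's rear edge, low along the deck, fully home under the hinged splash apron without prising the apron up, and press the plate down flat on its springy seal. Finish while still holding the plate pressed flat (the thumbscrews are put in later by a colleague), with the lever still straight up and the other things on the bench left where they are.

Things in the scene. Friction and masses are not known exactly. Their poses are not given: they have to be found in the camera images.
- sampler: Rack sampler, a low fixed unit; origin on the bench below the middle of the plate's seat; x from its front (key panel) to its rear hood, y to its left, z up. Covers x -120..160, y -135..95 mm. Level deck 45 mm up, with two slots along x at y = -50 and 50 for the feed fingers. The seat lies between side ribs 4 mm high, inner faces y = -75 and 75, x -60..8. Hood: from x = 66, 85 mm high.
- seat_rear (a point): Point on the deck at the foot of the stop ledge (5 mm high, under the apron), where the middle of the plate's lower rear edge lies when fully home: sampler x = 50, y = 0, z = 45 mm. Axes as the sampler.
- feed_lever (a joint): Feed lever's angle about a shaft along the sampler's y: 0 straight up (neutral), negative leaning to the front, positive to the hood; limits -0.85 and 0.85 rad. Starts at -0.75 to -0.45, stays where left (about 1.5 N at the knob moves it). When it leans, one way or the other, feed fingers stand out of the deck slots and block the plate; within 0.15 rad of upright they lie below the deck.
- lever_knob (a point): Centre of the ball knob, 26 mm in diameter, black, on top of the 8 mm steel lever rod, at the sampler's right (-y); 85 mm from the pivot, so 118 mm above the bench when upright.
- lever_pivot (a point): The lever's pivot: sampler x = -22, y = -107, z = 33 mm. The lever swings in the plane y = -107. Axes as the sampler.
- apron (a joint): Angle of the splash apron, a light flap 150 mm wide hinged along y on the hood at sampler x = 66, z = 61 mm, sprung shut (under 1.5 N at the lip). 0 shut, positive lifts its free edge. It slopes down to a lip at x = 24, 2 to 3 mm above the deck; ahead of that the edge turns up (to x = 3, 12 mm above the deck), so that the 4 mm plate, slid in along the deck, raises it by itself to about 0.04.
- apron_lip (a point): Middle of the underside of the apron's lip, its lowest line, 42 mm ahead of the hinge.
- seal (a joint): How far the black rubber seal bar (84 mm long, 8 mm wide, across the seat at sampler x = -52) is pressed down: 0 free, standing 4 mm above the deck; 0.004 m flush with it. Sprung: about 2.5 N to start, 7 N when flush; pressed at the handle, the plate needs about 10 N to lie flat. A plate that only rests on it stays up at the front.
- plate_handle (a point): Centre of the handle bar of the plate: bar 12 mm wide, 12 deep, 70 long along the plate's y, on two posts, 34 mm above the plate's underside, 20 mm in front (-x) of its middle. Axes as the plate: x to the rear edge that goes under the apron, y along the bar, z up. Steel plate 110 (x) by 140 (y) by 4 mm, slots at y = -50 and 50, 0.2-0.3 kg. Starts flat on the bench, handle up, left of the sampler.
- plate_rear (a point): Middle of the plate's lower rear edge, 75 mm behind the handle bar (plate x) and 34 mm below its centre. Axes as the plate.
- plate: The same plate; origin at the middle of its underside.
- screwdriver: A screwdriver 190 mm long, lying in front of the plate; leave alone.
- thumbscrew0: A thumbscrew 18 mm wide, standing on its head, 23 mm high; leave alone.
- thumbscrew1: The other thumbscrew; leave alone.
- tube_rack: A rack of blood tubes, 75 by 150 mm, 82 mm high; leave alone.
- reagent: A bottle 68 mm wide, 150 mm high; leave alone.
- slide_box: A flat slide box 90 by 160 by 34 mm; leave alone.
- specimen_jar: A jar with a lid, 60 mm wide, 70 mm high; leave alone.

How it is judged:
By the outcome, as a careful person would: the job done as asked, in the order asked, and still so for the second after the job is handed in, while the arm keeps its last pose, push and grip.
It also fails if it takes over 61 s, if anything falls off the work surface, if the arm or the gripper's body presses on something with over 40 N, if the wrist force passes 120 N, or if a joint passes its speed limit or range.

## Working session

There is one attempt and no reset: what is moved stays moved. The work goes in short steps, Python scripts to look and compute and a tool call to move; the robot and the scene stay as the last step left them, time stands still between calls to the robot, and variables do not carry over. Pictures are saved under pics/ and viewed, at most 10 in all, crops included, and the job is handed in when it is done.

Besides the shell and the picture viewer there is one more tool, called after ">>>" as name(argument=value, ...), one argument or row to a line, values as JSON. servo_tool: Moves the arm, as the interface text tells. Its arguments: {"type":"object","properties":{"commands":{"type":"array"},"squeeze":{"type":"number"}},"required":["commands"]}

```bash
ls; mkdir -p pics; python3 - <<'E'
from rig import *
import cv2,numpy as np
s=sense();print(s)
for n in("scene","top"):
    c=capture(n);cv2.imwrite(f"pics/{n}0.png",c["pixels"][:,:,::-1]);np.savez(f"{n}0.npz",**c)
    print(n,c["fx"],c["distortion"],c["rvec"],c["tvec"])
E
```

```text
pics
{'time_s': 0.0, 'joints': array([ 9.49613761e-01,  3.13377115e-01,  1.49841389e+00, -2.33063113e-05,
        1.33100176e+00, -2.23420091e-01]), 'dq': array([ 1.28506551e-03, -1.68903104e-04, -5.01506289e-04, -6.41586647e-06,
       -1.93021574e-03, -3.75522261e-04]), 'tau': array([-1.94520573e-03, -4.12274587e+01, -2.59732264e+01, -3.21314556e-04,
        4.24287660e-03, -1.66056225e-05]), 'eef_pos': array([203.23814684, 483.7920133 , 230.78110357]), 'ee_rot': array([-2.35614263e-04,  1.97569990e-01,  9.80288600e-01, -5.51975768e-04]), 'force': array([0.10354727, 0.39706116, 0.72186648]), 'wrist_torque': array([-0.03358618, -0.00923852, -0.02512661]), 'grip_force': 0.0, 'grip_width': 0.9967675467819316}
scene 583.6859527992029 [-0.01075695  0.          0.          0.          0.        ] [ 1.82983981  1.60657841 -0.66494587] [ -86.19323936 -286.53894605 1746.81043696]
top 518.5083660357528 [-0.08857315  0.          0.          0.          0.        ] [ 2.19848703 -2.20311454  0.04157314] [ -11.99242632  535.17228975 1290.49849217]
```

View pics/scene0.png

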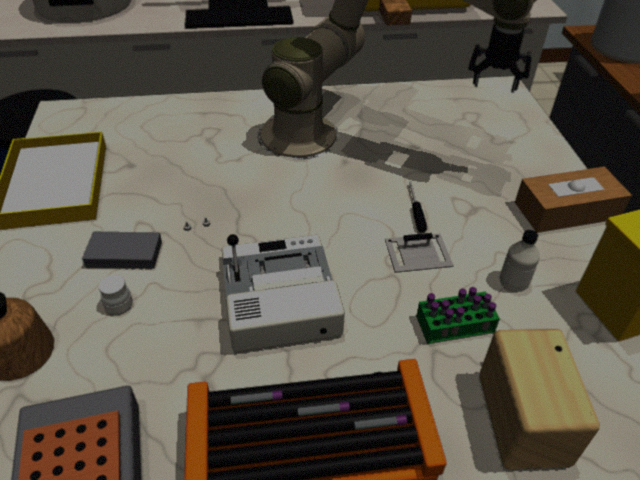

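View pics/top0.png

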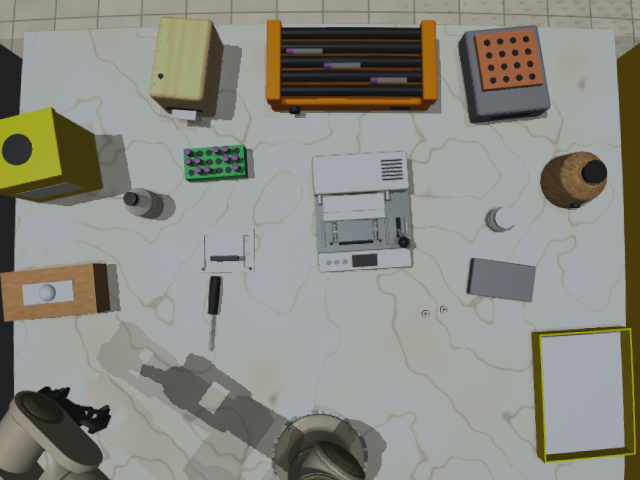

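The scene view shows the sampler near (280,290), with the lever knob at (233,240) and the plate at (420,250). In the top view the sampler spans (313..412, 152..270), with the knob at (403,241), the plate at (228,253) and its handle at (227,258). Next I'll build world maps and crops.

```bash
cat >h.py <<'E'
import cv2,numpy as np
def load(f): return dict(np.load(f))
def cloud(c):
    K=np.array([[c["fx"],0,c["cx"]],[0,c["fy"],c["cy"]],[0,0,1]],float)
    v,u=np.mgrid[0:480,0:640]
    n=cv2.undistortPoints(np.stack([u,v],-1).reshape(-1,1,2).astype(np.float64),K,c["distortion"]).reshape(480,640,2)
    z=c["z_map"].astype(float); P=np.dstack([n*z[...,None],z])
    R=cv2.Rodrigues(c["rvec"])[0]
    W=(P-c["tvec"].reshape(3))@R
    W[z==0]=np.nan
    return W
def ray(c,u,v,h):
    "world point at height h seen at pixel"
    K=np.array([[c["fx"],0,c["cx"]],[0,c["fy"],c["cy"]],[0,0,1]],float)
    n=cv2.undistortPoints(np.array([[[u,v]]],float),K,c["distortion"])[0,0]
    R=cv2.Rodrigues(c["rvec"])[0];o=-R.T@c["tvec"].reshape(3);d=R.T@np.r_[n,1]
    return o+d*(h-o[2])/d[2]
def proj(c,p):
    K=np.array([[c["fx"],0,c["cx"]],[0,c["fy"],c["cy"]],[0,0,1]],float)
    return cv2.projectPoints(np.array(p,float).reshape(-1,1,3),c["rvec"],c["tvec"],K,c["distortion"])[0].reshape(-1,2)
E
python3 - <<'E'
from h import *
t=load("top0.npz");s=load("scene0.npz");W=cloud(t)
# hood top
m=(W[...,2]>78)&(W[...,2]<92)
m[:, :305]=0;m[:,420:]=0;m[:145]=0;m[280:]=0
n,l,st,ce=cv2.connectedComponentsWithStats(m.astype(np.uint8))
k=1+st[1:,4].argmax();mm=l==k;print("hood",st[k],np.nanmedian(W[mm],0))
r=cv2.minAreaRect(W[mm][:,:2].astype(np.float32));print(r)
print("bench z",np.nanmedian(W[290:320,300:400,2]))
# sampler region everything >30
m=(W[...,2]>30);m[:, :305]=0;m[:,425:]=0;m[:145]=0;m[285:]=0
print(cv2.minAreaRect(W[m][:,:2].astype(np.float32)))
k=(W[...,2]>105);k[:, :380]=0;k[:,425:]=0;k[:200]=0;k[285:]=0
print("knob",W[k].round(1), np.argwhere(k)[:3])
# handle
h=(W[...,2]>25)&(W[...,2]<50);h[:, :195]=0;h[:,265:]=0;h[:228]=0;h[275:]=0
print("handle",cv2.minAreaRect(W[h][:,:2].astype(np.float32)),np.median(W[h],0),h.sum())
for c,x0,y0,w,hh,nm in((t,190,220,80,60,"a"),(t,300,145,120,130,"b")):
    pass
A=cv2.resize(t["pixels"][222:282,195:265,::-1],None,fx=5.7,fy=5.7,interpolation=cv2.INTER_CUBIC)
B=cv2.resize(t["pixels"][150:275,305:420,::-1],None,fx=3.8,fy=3.8,interpolation=cv2.INTER_CUBIC)
H=max(A.shape[0],B.shape[0]);o=np.zeros((H,A.shape[1]+B.shape[1],3),np.uint8);o[:A.shape[0],:A.shape[1]]=A;o[:B.shape[0],A.shape[1]:]=B
o=cv2.convertScaleAbs(o,alpha=1.5);o=o[:600,:];print(o.shape,A.shape);cv2.imwrite("pics/crop.png",cv2.resize(o,None,fx=.9,fy=.9))
E
```

```text
hood [ 312  151   97   44 3543] [707.69628452 -98.63000389  84.33792081]
((707.7091674804688, -99.75341796875), (95.1244125366211, 227.10281372070312), 2.8643105030059814)
bench z -0.46750650963069795
((616.7378540039062, -105.6404037475586), (280.71490478515625, 228.62159729003906), 3.4468984603881836)
knob [[ 553.4 -194.   111.3]
 [ 553.6 -196.7  108.9]
 [ 553.5 -198.9  110.2]
 [ 551.  -189.2  112.6]
 [ 550.9 -191.2  114.5]
 [ 550.9 -193.4  115.2]
 [ 551.1 -196.3  111.5]
 [ 550.6 -197.4  119.6]
 [ 550.6 -199.7  119.4]
 [ 551.2 -203.5  110.1]
 [ 548.7 -186.8  112.7]
 [ 548.7 -189.   113.5]
 [ 548.4 -190.6  118.5]
 [ 548.5 -193.2  116.3]
 [ 548.4 -195.4  117.7]
 [ 548.3 -197.2  120.8]
 [ 548.4 -200.   117.6]
 [ 548.4 -202.3  117.8]
 [ 548.5 -204.8  116.4]
 [ 546.7 -185.3  106.8]
 [ 546.4 -186.7  113.5]
 [ 546.3 -188.8  114.6]
 [ 546.2 -190.9  116.3]
 [ 545.8 -192.2  123.1]
 [ 545.9 -194.8  121.6]
 [ 545.7 -196.5  125.1]
 [ 545.9 -199.3  122.3]
 [ 546.2 -202.4  116.9]
 [ 546.3 -205.1  114.3]
 [ 544.3 -185.1  108.4]
 [ 543.9 -186.2  117. ]
 [ 543.7 -187.9  120.8]
 [ 543.9 -191.   115.5
[... 1075 characters left out ...]
119.1]
 [ 534.4 -194.6  121.9]
 [ 534.6 -197.6  117.7]
 [ 534.5 -199.7  119.1]
 [ 534.6 -202.5  115.6]
 [ 534.7 -205.   114.7]
 [ 532.6 -187.1  109.6]
 [ 532.5 -189.   112.7]
 [ 532.2 -190.4  119.1]
 [ 532.3 -193.   117.2]
 [ 532.3 -195.3  117.3]
 [ 532.1 -196.8  122.5]
 [ 532.2 -199.7  118.5]
 [ 532.5 -203.   112.5]
 [ 532.5 -205.4  112.1]
 [ 530.3 -189.6  108.7]
 [ 530.  -190.7  116.6]
 [ 530.  -193.   117.2]
 [ 530.1 -195.7  114.5]
 [ 530.1 -198.1  113.7]
 [ 530.  -200.2  115.1]] [[236 402]
 [236 403]
 [236 404]]
handle ((504.381103515625, 233.6545867919922), (69.92455291748047, 9.952762603759766), 89.99297332763672) [504.3782977  234.80913875  39.21646776] 139
(475, 836, 3) (342, 399, 3)
```

View pics/crop.png

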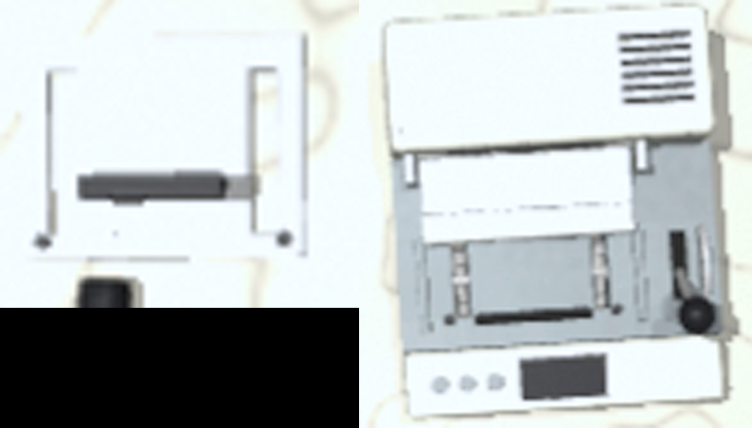

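The left crop shows the plate, with the handle bar at crop (80..225,186), slots at x≈50 and 253 and a yaw near 0. The right crop shows the sampler turned about 3°, with the knob at crop (697,314) leaning to the front and the apron at (425..635,150..243). Next is refining the poses.

```bash
python3 - <<'E'
import rig; from h import *
from scipy.optimize import least_squares
print([n for n in dir(rig) if n[0]!='_'], getattr(rig,'grip_depth',None))
t=load("top0.npz");s=load("scene0.npz");W=cloud(t);S=cloud(s)
def win(W,m):return m
m=(W[...,2]>30)&(np.arange(640)[None]>305)&(np.arange(640)[None]<425)&(np.arange(480)[:,None]>145)&(np.arange(480)[:,None]<285)
P=W[m];P=P[P[:,2]<95]
# binned extremes -> line fits
def ext(P,ax,lo,hi):
    o=1-ax;out=[]
    for q in np.arange(lo,hi,4):
        k=P[abs(P[:,ax]-q)<2]
        if len(k)>10: out.append([q,k[:,o].min(),k[:,o].max()])
    return np.array(out)
for ax,lo,hi in((0,500,740),(1,-200,-15)):
    e=ext(P,ax,lo,hi)
    for j in(1,2):
        a=np.polyfit(e[:,0],e[:,j],1);r=e[:,j]-np.polyval(a,e[:,0]);k=abs(r)<2.5;a=np.polyfit(e[k,0],e[k,j],1)
        print("xy"[ax],j,"slope deg",np.degrees(np.arctan(a[0])),a[1],k.sum(),len(e))
# hough-free: sampler via fitted rect
th=np.radians(3.4);R=np.array([[np.cos(th),-np.sin(th)],[np.sin(th),np.cos(th)]])
print("origin whole",np.array([616.7,-105.6])-R@[20,-20],"hood",np.array([707.7,-99.75])-R@[113,-20])
K=W[(W[...,2]>95)&m]; 
f=least_squares(lambda c:np.linalg.norm(K-c,axis=1)-13,[542,-196,108],loss='soft_l1').x;print("knob top",f)
kp=proj(s,[f])[0];print("expected scene px",kp)
m2=(S[...,2]>100)&(np.hypot(np.arange(640)[None]-kp[0],np.arange(480)[:,None]-kp[1])<10)
K=S[m2];print(len(K));print("knob scene",least_squares(lambda c:np.linalg.norm(K-c,axis=1)-13,f,loss='soft_l1').x)
# handle line
def handle(W,u0,u1,v0,v1):
    h=(W[...,2]>33)&(W[...,2]<44);h[:,:u0]=0;h[:,u1:]=0;h[:v0]=0;h[v1:]=0
    Q=W[h];a=np.polyfit(Q[:,1],Q[:,0],1);print("handle",cv2.minAreaRect(Q[:,:2].astype(np.float32)),np.degrees(np.arctan(a[0])),len(Q),Q.mean(0))
handle(W,195,265,228,275)
handle(S,380,460,225,275)
# plate region via bench contrast: heights 2.5..8
for X,b in((W,(195,265,222,282)),(S,(375,465,225,280))):
    q=(X[...,2]>2.2)&(X[...,2]<8);q[:,:b[0]]=0;q[:,b[1]:]=0;q[:b[2]]=0;q[b[3]:]=0
    q&=X[...,0]>470
    print("plate",cv2.minAreaRect(X[q][:,:2].astype(np.float32)))
E
```

```text
['PlanningError', 'capture', 'finish_job', 'grip_depth', 'sense'] 18.700000000000003
x 1 slope deg 3.620946520702828 -257.3412052511092 60 60
x 2 slope deg 3.4666378303378313 -29.702144020100974 60 60
y 1 slope deg -3.5127338768313736 470.8517374073123 47 47
y 2 slope deg -3.169842087203637 747.5636942563332 46 47
origin whole [595.54907597 -86.82133091] hood [593.71277197 -86.48682366]
knob top [ 540.94610086 -196.19894175  108.44745016]
expected scene px [232.63715493 240.24125525]
115
knob scene [ 539.86819813 -196.80572692  108.87642788]
handle ((504.381103515625, 233.6545867919922), (69.92455291748047, 9.952762603759766), 89.99297332763672) -0.9534289881154542 131 [504.57941553 234.8797808   39.15028887]
handle ((504.6611328125, 233.87615966796875), (18.403348922729492, 71.5672836303711), 3.6182055473327637) -0.5011718383758319 160 [506.6078222  233.57872048  38.63131511]
plate ((534.3324584960938, 226.83355712890625), (177.1264190673828, 124.54598236083984), 89.97427368164062)
plate ((535.5899658203125, 239.15304565429688), (228.68112182617188, 152.0267333984375), 83.9291000366211)
```

>>> servo_tool(
  commands=[
    [-1,[0,0,0],[0,0,-0.875]],
    [-1,[0,0,0],[0,0,-0.875]],
    [-1,[0,0,0],[0,0,-0.875]],
    [-1,[0,0,0],[0,0,-0.875]],
    [-1,[0,0,0],[0,0,-0.875]],
    [-1,[-0.0148,-0.035,0],[0,0,0]],
    [-1,[-0.0148,-0.035,0],[0,0,0]],
    [-1,[-0.0148,-0.035,0],[0,0,0]],
    [-1,[-0.0148,-0.035,0],[0,0,0]],
    [-1,[-0.0148,-0.035,0],[0,0,0]],
  ],
)

```text
time_s: 0.93
eef_pos: [287.9, 312.1, 231.1]
ee_rot: [-0.0, -0.03, 1.0, -0.0]
force: [1.2, 0.2, -0.5]
grip_width: 1.002
grip_force: 0.0
```

>>> servo_tool(
  commands=[
    [-1,[-0.0148,-0.035,0],[0,0,0]],
    [-1,[-0.0148,-0.035,0],[0,0,0]],
    [-1,[-0.0148,-0.035,0],[0,0,0]],
    [-1,[-0.0148,-0.035,0],[0,0,0]],
    [-1,[-0.0148,-0.035,0],[0,0,0]],
    [-1,[-0.0148,-0.035,0],[0,0,0]],
    [-1,[-0.0148,-0.035,0],[0,0,0]],
    [-1,[-0.0148,-0.035,0],[0,0,0]],
    [-1,[-0.0148,-0.035,0],[0,0,0]],
    [-1,[-0.0148,-0.035,0],[0,0,0]],
  ],
)

```text
time_s: 1.77
eef_pos: [457.0, -28.6, 231.1]
ee_rot: [-0.0, -0.03, 1.0, 0.0]
force: [0.8, 0.6, 0.7]
grip_width: 1.001
grip_force: 0.0
```

>>> servo_tool(
  commands=[
    [-1,[-0.0148,-0.035,0],[0,0,0]],
    [-1,[-0.0148,-0.035,0],[0,0,0]],
    [-1,[-0.0148,-0.035,0],[0,0,0]],
    [-1,[-0.0148,-0.035,0],[0,0,0]],
    [-1,[-0.0148,-0.035,0],[0,0,0]],
    [-1,[0,0,0.025],[0,0,0]],
    [-1,[0,0,0.025],[0,0,0]],
    [-1,[0,0,0.02],[0,0,0]],
    [-1,[0,0,0],[0,0,0]],
    [-1,[0,0,0],[0,0,0]],
  ],
)

```text
time_s: 2.6
eef_pos: [540.8, -196.7, 161.0]
ee_rot: [-0.001, -0.03, 1.0, 0.0]
force: [-0.4, -0.6, 0.3]
grip_width: 1.001
grip_force: 0.0
```

```bash
cat >>h.py <<'E'
from scipy.spatial.transform import Rotation as Rn
O=np.array([595.,-86.7,0]);TH=np.radians(3.45);RS=Rn.from_euler('z',TH)
def st(tgt=None):
    import rig
    s=rig.sense();q=s["ee_rot"];T=Rn.from_quat(np.r_[q[1:],q[0]])
    print("t",round(s["time_s"],2),"tcp",s["eef_pos"].round(1),"samp",RS.inv().apply(s["eef_pos"]-O).round(1),"F",RS.inv().apply(s["force"]).round(1),"w",round(s["grip_width"]*85,1),"gf",round(s["grip_force"],1))
    print("R in sampler",(RS.inv()*T).as_matrix().round(3).tolist(),"j",s["joints"].round(2))
    if tgt is not None:print("tool delta",T.inv().apply(np.array(tgt)-s["eef_pos"]).round(1))
    return s,T
E
python3 -c "
from h import *
st([541,-196.2,88])"
```

```text
t 2.6 tcp [ 540.8 -196.7  161. ] samp [ -60.7 -106.6  161. ] F [-0.4 -0.6  0.3] w 85.1 gf 0.0
R in sampler [[-1.0, -0.0, -0.001], [-0.0, 1.0, 0.001], [0.001, 0.001, -1.0]] j [-0.55  0.48  1.44  0.    1.22 -2.18]
tool delta [-0.3  0.4 73. ]
```

>>> servo_tool(
  commands=[
    [-1,[0,0,0.025],[0,0,0]],
    [-1,[0,0,0.025],[0,0,0]],
    [-1,[0,0,0.023],[0,0,0]],
    [0.6,[0,0,0],[0,0,0]],
    [0.6,[0,0,0],[0,0,0]],
    [0.6,[0,0,0],[0,0,0]],
    [0.6,[0,0,0],[0,0,0]],
    [0.6,[0,0,0],[0,0,0]],
    [0.6,[0,0,0],[0,0,0]],
    [0.6,[0,0,0],[0,0,0]],
  ],
  squeeze=25,
)

```text
time_s: 3.43
eef_pos: [541.7, -197.9, 90.0]
ee_rot: [0.001, -0.03, 1.0, -0.001]
force: [-2.0, -3.5, 6.9]
grip_width: 0.282
grip_force: 24.4
```

```bash
python3 -c "
from h import *
st()"
```

```text
t 3.43 tcp [ 541.7 -197.9   90. ] samp [ -59.9 -107.8   90. ] F [-2.2 -3.4  6.9] w 24.0 gf 24.4
R in sampler [[-1.0, -0.0, 0.002], [-0.0, 1.0, -0.003], [-0.002, -0.003, -1.0]] j [-0.55  0.57  1.51 -0.    1.06 -2.18]
```

>>> servo_tool(
  commands=[
    [0.6,[0,0,0.004],[0,0,0]],
    [0.6,[-0.006,0,-0.0028],[0,0,0]],
    [0.6,[-0.0064,0,-0.0024],[0,0,0]],
    [0.6,[-0.0065,0,-0.0018],[0,0,0]],
    [0.6,[-0.0066,0,-0.0013],[0,0,0]],
    [0.6,[-0.0067,0,-0.0008],[0,0,0]],
    [0.6,[-0.0066,0,-0.0003],[0,0,0]],
    [0.6,[0,0,0],[0,0,0]],
    [0.6,[0,0,0],[0,0,0]],
  ],
)

```text
time_s: 4.18
eef_pos: [580.5, -195.5, 94.9]
ee_rot: [0.001, -0.03, 1.0, -0.001]
force: [0.3, -5.3, 4.1]
grip_width: 0.285
grip_force: 25.9
```

```bash
python3 -c "
from h import *
st()"
```

```text
t 4.18 tcp [ 580.5 -195.5   94.9] samp [ -21.  -107.7   94.9] F [-0.  -5.3  4.1] w 24.3 gf 25.9
R in sampler [[-1.0, -0.0, 0.002], [-0.0, 1.0, -0.002], [-0.002, -0.002, -1.0]] j [-0.52  0.63  1.39 -0.    1.12 -2.15]
```

>>> servo_tool(
  commands=[
    [-1,[0,0,0],[0,0,0]],
    [-1,[0,0,0],[0,0,0]],
    [-1,[0,0,0],[0,0,0]],
    [-1,[0,0,0],[0,0,0]],
    [-1,[0,0,-0.02],[0,0,0]],
    [-1,[0,0,-0.03],[0,0,0]],
    [-1,[0,0,-0.03],[0,0,0]],
    [-1,[0,0,-0.03],[0,0,0]],
    [-1,[0.02,0.03,0],[0,0,0]],
    [-1,[0.02,0.03,0],[0,0,0]],
  ],
)

```text
time_s: 5.02
eef_pos: [536.5, -137.3, 205.0]
ee_rot: [0.002, -0.029, 1.0, -0.001]
force: [0.5, 0.3, -0.4]
grip_width: 1.0
grip_force: 0.0
```

```bash
python3 - <<'E'
from h import *
import rig
s,T=st()
c=rig.capture("scene");np.savez("scene1.npz",**c);W=cloud(c)
e=RS.apply([-22,-107,118])+O;kp=proj(c,[e])[0];print("expected",e,kp)
m=(W[...,2]>104)&(W[...,2]<140)&(np.hypot(np.arange(640)[None]-kp[0],np.arange(480)[:,None]-kp[1])<14)
K=W[m];print(len(K))
from scipy.optimize import least_squares
f=least_squares(lambda q:np.linalg.norm(K-q,axis=1)-13,e,loss='soft_l1').x;print(f,"samp",RS.inv().apply(f-O))
E
```

```text
t 5.02 tcp [ 536.5 -137.3  205. ] samp [-61.5 -47.  205. ] F [ 0.6  0.2 -0.4] w 85.0 gf 0.0
R in sampler [[-1.0, 0.001, 0.003], [0.001, 1.0, -0.002], [-0.003, -0.002, -1.0]] j [-0.46  0.39  1.45  0.    1.29 -2.09]
expected [ 579.47886105 -194.82998773  118.        ] [233.32052142 249.71381791]
119
[ 573.41193666 -194.99838986  118.24900951] samp [ -28.06606328 -106.80300472  118.24900951]
```

```bash
python3 - <<'E'
from h import *
import rig
c=rig.capture("top");s=load("scene1.npz")
e=RS.apply([-22,-107,118])+O
A=[]
for cc in(c,s):
    u,v=proj(cc,[e])[0].astype(int);print(u,v)
    A.append(cv2.resize(cc["pixels"][v-30:v+40,u-35:u+35,::-1],(390,390),interpolation=cv2.INTER_CUBIC))
cv2.imwrite("pics/knob1.png",cv2.convertScaleAbs(np.hstack(A),alpha=1.5))
E
```

```text
402 224
233 249
```

View pics/knob1.png

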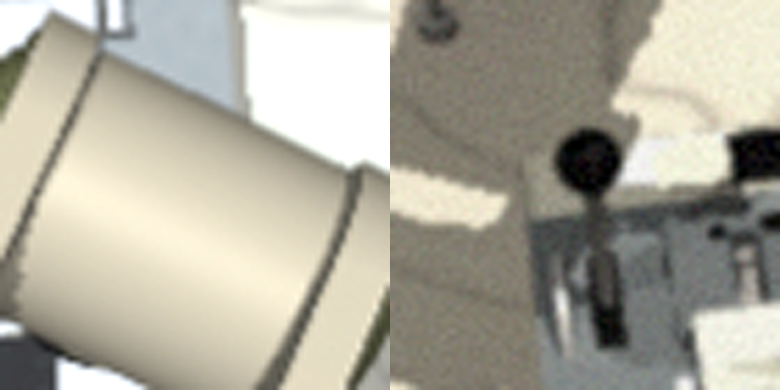

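The left half (top view) has the arm covering the knob. In the right half the knob at crop (588,162) is about 1.6 px above the expected spot, so the lever may lean roughly 5 mm forward. I'll clear the arm and measure from the top.

>>> servo_tool(
  commands=[
    [-1,[0,0.036,0],[0,0,0]],
    [-1,[0,0.036,0],[0,0,0]],
    [-1,[0,0.036,0],[0,0,0]],
    [-1,[0,0.036,0],[0,0,0]],
    [-1,[0,0.036,0],[0,0,0]],
    [-1,[0,0.036,0],[0,0,0]],
  ],
)

```text
time_s: 5.62
eef_pos: [523.1, 80.1, 203.7]
ee_rot: [0.0, -0.03, 1.0, 0.0]
force: [1.2, -0.7, 0.6]
grip_width: 1.004
grip_force: 0.0
```

```bash
cat >>h.py <<'E'
def knob():
    import rig
    from scipy.optimize import least_squares
    for n in("top","scene"):
        c=rig.capture(n);np.savez(n+"k.npz",**c);W=cloud(c);e=RS.apply([-22,-107,118])+O;kp=proj(c,[e])[0]
        L=RS.inv().apply((W-O).reshape(-1,3)).reshape(W.shape)
        m=(L[...,2]>106)&(L[...,2]<140)&(np.hypot(L[...,0]+22,L[...,1]+107)<40)
        K=L[m];print(n,len(K),least_squares(lambda q:np.linalg.norm(K-q,axis=1)-13,[-22,-107,118],loss='soft_l1').x.round(1) if len(K)>20 else None)
        d=(c["pixels"].max(2)<45)&(np.hypot(np.arange(640)[None]-kp[0],np.arange(480)[:,None]-kp[1])<9)
        v,u=np.nonzero(d);print("dark centroid->",RS.inv().apply(ray(c,u.mean(),v.mean(),118)-O).round(1),d.sum())
E
python3 -c "
from h import *
knob()"
```

```text
top 100 [ -26.4 -105.8  117.6]
dark centroid-> [ -25.3 -103.1  118. ] 115
scene 117 [ -27.8 -106.9  118. ]
dark centroid-> [ -25.7 -106.5  118. ] 102
```

>>> servo_tool(
  commands=[
    [-1,[-0.0045,-0.0345,0],[0,0,0]],
    [-1,[-0.0045,-0.0345,0],[0,0,0]],
    [-1,[-0.0045,-0.0345,0],[0,0,0]],
    [-1,[-0.0045,-0.0345,0],[0,0,0]],
    [-1,[-0.0045,-0.0345,0],[0,0,0]],
    [-1,[-0.0045,-0.0345,0],[0,0,0]],
    [-1,[-0.0045,-0.0345,0],[0,0,0]],
    [-1,[-0.0045,-0.0345,0],[0,0,0]],
    [-1,[0,0,0.015],[0,0,0]],
    [-1,[0,0,0.015],[0,0,0]],
  ],
)

```text
time_s: 6.55
eef_pos: [575.9, -197.7, 173.2]
ee_rot: [0.0, -0.029, 1.0, -0.0]
force: [-0.7, 1.1, 0.2]
grip_width: 1.002
grip_force: 0.0
```

```bash
python3 -c "
from h import *
st(RS.apply([-26,-107,90])+O)"
```

```text
t 6.55 tcp [ 575.9 -197.7  173.2] samp [ -25.7 -109.7  173.2] F [-0.7  1.2  0.2] w 85.1 gf 0.0
R in sampler [[-1.0, 0.003, 0.001], [0.003, 1.0, -0.001], [-0.001, -0.001, -1.0]] j [-0.52  0.54  1.31 -0.    1.29 -2.15]
tool delta [ 0.3  2.7 83.2]
```

>>> servo_tool(
  commands=[
    [-1,[0,0.0027,0.028],[0,0,0]],
    [-1,[0,0,0.028],[0,0,0]],
    [-1,[0,0,0.027],[0,0,0]],
    [0.6,[0,0,0],[0,0,0]],
    [0.6,[0,0,0],[0,0,0]],
    [0.6,[0,0,0],[0,0,0]],
    [0.6,[0,0,0],[0,0,0]],
    [0.6,[0,0,0],[0,0,0]],
    [0.6,[0,0,0],[0,0,0]],
    [0.6,[-0.001,0,0],[0,0,0]],
  ],
  squeeze=50,
)

```text
time_s: 7.38
eef_pos: [577.7, -195.7, 93.3]
ee_rot: [0.002, -0.03, 1.0, -0.004]
force: [-0.6, -13.8, 4.0]
grip_width: 0.272
grip_force: 48.9
```

>>> servo_tool(
  commands=[
    [0.6,[-0.001,0,0],[0,0,0]],
    [0.6,[-0.001,0,0],[0,0,0]],
    [0.6,[-0.001,0,0],[0,0,0]],
    [0.6,[-0.001,0,0],[0,0,0]],
    [0.6,[0,0,0],[0,0,0]],
    [0.6,[0,0,0],[0,0,0]],
  ],
)

```text
time_s: 7.88
eef_pos: [581.7, -195.4, 93.4]
ee_rot: [0.002, -0.03, 1.0, -0.004]
force: [0.2, -13.2, 3.4]
grip_width: 0.276
grip_force: 48.9
```

```bash
python3 -c "
from h import *
st()"
```

```text
t 7.88 tcp [ 581.7 -195.4   93.4] samp [ -19.8 -107.7   93.4] F [ -0.6 -13.2   3.4] w 23.4 gf 48.9
R in sampler [[-1.0, 0.0, 0.004], [0.0, 1.0, -0.008], [-0.004, -0.008, -1.0]] j [-0.51  0.63  1.39 -0.    1.12 -2.14]
```

>>> servo_tool(
  commands=[
    [0.1,[0,0,0],[0,0,0]],
    [-1,[0,0,0],[0,0,0]],
    [-1,[0,0,0],[0,0,0]],
    [-1,[0,0,0],[0,0,0]],
    [-1,[0,0,0],[0,0,0]],
    [-1,[0,0,-0.03],[0,0,0]],
    [-1,[0,0,-0.03],[0,0,0]],
    [-1,[0,0,-0.03],[0,0,0]],
    [-1,[0.004,0.036,0],[0,0,0]],
    [-1,[0.004,0.036,0],[0,0,0]],
  ],
)

```text
time_s: 8.72
eef_pos: [568.7, -120.7, 182.3]
ee_rot: [0.002, -0.029, 1.0, -0.001]
force: [0.6, 0.2, -0.3]
grip_width: 1.006
grip_force: 0.0
```

>>> servo_tool(
  commands=[
    [-1,[0.004,0.036,0],[0,0,0]],
    [-1,[0.004,0.036,0],[0,0,0]],
    [-1,[0.004,0.036,0],[0,0,0]],
    [-1,[0.004,0.036,0],[0,0,0]],
    [-1,[0.004,0.036,0],[0,0,0]],
    [-1,[0.004,0.036,0],[0,0,0]],
    [-1,[0.004,0.036,0],[0,0,0]],
    [-1,[0.004,0.036,0],[0,0,0]],
  ],
)

```text
time_s: 9.38
eef_pos: [518.3, 167.0, 180.9]
ee_rot: [0.0, -0.03, 1.0, 0.0]
force: [0.1, -0.8, 1.0]
grip_width: 1.005
grip_force: 0.0
```

```bash
python3 -c "
from h import *
knob();st([504.5,233.8,80])"
```

```text
top 97 [ -21.4 -105.6  117.4]
dark centroid-> [ -22.5 -103.   118. ] 117
scene 117 [ -22.6 -107.   117. ]
dark centroid-> [ -21.1 -106.5  118. ] 98
t 9.48 tcp [517.6 169.5 180.8] samp [-61.8 260.4 180.8] F [ 0.6 -0.6  0.4] w 85.1 gf 0.0
R in sampler [[-1.0, -0.006, -0.0], [-0.006, 1.0, 0.001], [0.0, 0.001, -1.0]] j [ 0.1   0.4   1.51  0.    1.23 -1.54]
tool delta [  8.9  64.9 100.9]
```

>>> servo_tool(
  commands=[
    [0.2,[0,0,0],[0,0,0.965]],
    [0.2,[0,0,0],[0,0,0.965]],
    [0.2,[0,0,0],[0,0,0.965]],
    [0.2,[0,0,0],[0,0,0.965]],
    [0.2,[0,0,0],[0,0,0.965]],
    [0.2,[0,0,0],[0,0,0.965]],
    [0.2,[0,0,0],[0,0,0.965]],
    [0.2,[0,0,0],[0,0,0.965]],
    [0.2,[0,0,0],[0,0,0.965]],
    [0.2,[0,0,0],[0,0,0.965]],
  ],
)

```text
time_s: 10.32
eef_pos: [519.1, 164.7, 180.7]
ee_rot: [-0.0, 0.46, 0.888, -0.0]
force: [-0.0, 0.3, 0.1]
grip_width: 0.399
grip_force: 0.0
```

>>> servo_tool(
  commands=[
    [0.2,[0,0,0],[0,0,0.965]],
    [0.2,[0,0,0],[0,0,0.965]],
    [0.2,[0,0,0],[0,0,0.965]],
    [0.2,[0,0,0],[0,0,0.965]],
    [0.2,[0,0,0],[0,0,0.965]],
    [0.2,[0,0,0],[0,0,0.965]],
    [0.2,[0.021,-0.0043,0.03],[0,0,0]],
    [0.2,[0.021,-0.0043,0.03],[0,0,0]],
    [0.2,[0.021,-0.0043,0.03],[0,0,0]],
    [0.2,[0,0,0],[0,0,0]],
  ],
)

```text
time_s: 11.15
eef_pos: [501.6, 229.6, 85.4]
ee_rot: [-0.003, 0.701, 0.713, -0.004]
force: [-1.5, 0.4, -1.8]
grip_width: 0.403
grip_force: 0.0
```

```bash
python3 -c "
from h import *
s,T=st([504.8,233.8,13]);print(T.as_matrix().round(3))
import rig
c=rig.capture('scene');u,v=proj(c,[[504,234,40]])[0].astype(int)
cv2.imwrite('pics/g.png',cv2.convertScaleAbs(cv2.resize(c['pixels'][v-50:v+50,u-65:u+65,::-1],(650,500),interpolation=cv2.INTER_CUBIC),alpha=1.5))"
```

```text
t 11.15 tcp [501.6 229.6  85.4] samp [-74.2 321.3  85.4] F [-1.5  0.5 -1.8] w 34.3 gf 0.0
R in sampler [[0.044, 0.999, -0.009], [0.999, -0.044, -0.001], [-0.001, -0.009, -1.0]] j [0.22 0.53 1.59 0.   1.04 0.2 ]
tool delta [ 4.3  4.  72.3]
[[-0.016  1.    -0.009]
 [ 1.     0.016 -0.001]
 [-0.001 -0.009 -1.   ]]
```

View pics/g.png

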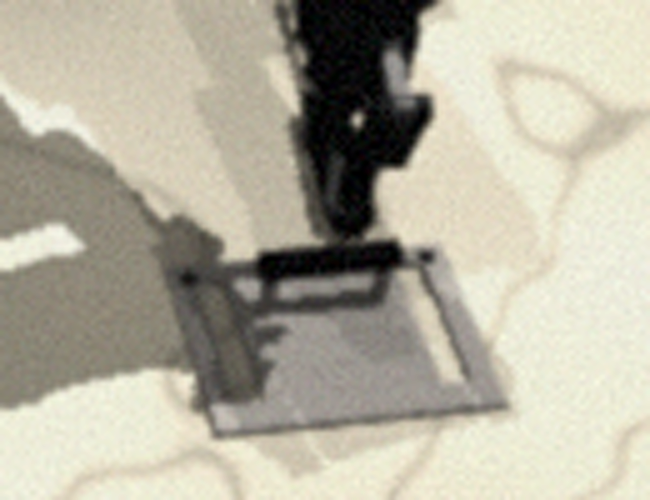

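The gripper is above the handle bar, which spans crop (262..400,258), and the plate lies flat with the fingers in line. I'll go down and grip.

>>> servo_tool(
  commands=[
    [0.2,[0.004,0.003,0.02],[0,0,0]],
    [0.2,[0,0.001,0.02],[0,0,0]],
    [0.2,[0,0,0.02],[0,0,0]],
    [0.2,[0,0,0.012],[0,0,0]],
    [0.2,[0,0,0],[0,0,0]],
    [1,[0,0,0],[0,0,0]],
    [1,[0,0,0],[0,0,0]],
    [1,[0,0,0],[0,0,0]],
    [1,[0,0,0],[0,0,0]],
    [1,[0,0,0],[0,0,0]],
  ],
  squeeze=100,
)

```text
time_s: 12.03
eef_pos: [510.1, 232.0, 20.4]
ee_rot: [0.001, 0.702, 0.712, 0.001]
force: [-0.7, -2.0, 7.0]
grip_width: 0.11
grip_force: 98.8
```

```bash
python3 -c "
from h import *
s,T=st([504.8,233.8,13]);print(T.as_matrix().round(3))"
```

```text
t 12.03 tcp [510.1 232.   20.4] samp [-65.5 323.2  20.4] F [-0.8 -1.9  7. ] w 9.3 gf 98.8
R in sampler [[0.046, 0.999, 0.003], [0.999, -0.046, 0.0], [0.0, 0.003, -1.0]] j [ 0.22  0.64  1.61 -0.    0.89  0.2 ]
tool delta [ 1.9 -5.3  7.4]
[[-0.014  1.     0.003]
 [ 1.     0.014  0.   ]
 [ 0.     0.003 -1.   ]]
```

```bash
python3 -c "
from h import *
s,T=st();print(s['wrist_torque'],s['dq'].round(3))
import rig
A=[]
for n,p,w in(('scene',[504,234,40],50),('top',[504,234,40],50)):
    c=rig.capture(n);u,v=proj(c,[p])[0].astype(int);np.savez(n+'g.npz',**c)
    A.append(cv2.resize(c['pixels'][v-38:v+38,u-38:u+38,::-1],(400,400),interpolation=cv2.INTER_CUBIC))
cv2.imwrite('pics/g2.png',cv2.convertScaleAbs(np.hstack(A),alpha=1.6))"
```

```text
t 12.03 tcp [510.1 232.   20.4] samp [-65.5 323.2  20.4] F [-0.8 -1.9  7. ] w 9.3 gf 98.8
R in sampler [[0.046, 0.999, 0.003], [0.999, -0.046, 0.0], [0.0, 0.003, -1.0]] j [ 0.22  0.64  1.61 -0.    0.89  0.2 ]
[-0.34157438  0.2538358  -0.02718145] [-0.    -0.     0.001  0.002  0.     0.001]
```

View pics/g2.png

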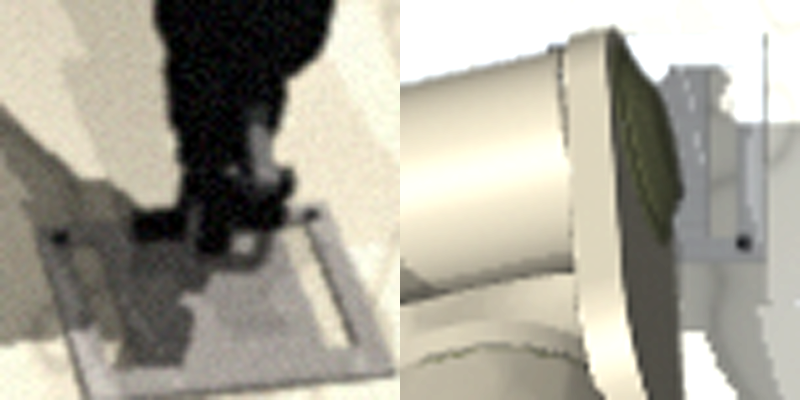

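The left half shows the fingers closed on the bar near its middle with the plate flat. The right half shows only the arm covering the plate. Now I'll lift.

>>> servo_tool(
  commands=[
    [1,[0,0,-0.008],[0,0,0]],
    [1,[0,0,-0.01],[0,0,0]],
    [1,[0,0,-0.015],[0,0,0]],
    [1,[0,0,-0.02],[0,0,0]],
    [1,[0,0,-0.02],[0,0,0]],
    [1,[0,0,-0.02],[0,0,0]],
    [1,[0,0,-0.017],[0,0,-0.44]],
    [1,[0,0,0],[0.43,0,0]],
    [1,[0,0,0],[0,0,0]],
    [1,[0,0,0],[0,0,0]],
  ],
)

```text
time_s: 12.97
eef_pos: [509.2, 232.0, 129.0]
ee_rot: [-0.015, 0.685, 0.728, -0.016]
force: [-0.4, -0.3, -2.4]
grip_width: 0.114
grip_force: 98.0
```

```bash
python3 -c "
from h import *
s,T=st(RS.apply([-84.1,-1.8,95])+O);print(s['wrist_torque'])
t=load('top0.npz');W=cloud(t);L=RS.inv().apply((W-O).reshape(-1,3))
for x in range(-115,30,8):
    k=(abs(L[:,0]-x)<2)&(abs(L[:,1])<45);print(x,np.nanmedian(L[k,2]).round(1),end='; ')
print()
import rig
c=rig.capture('scene');W=cloud(c);D=(W-s['eef_pos']).reshape(-1,3);L=T.inv().apply(D)
m=(abs(L[:,0])<80)&(abs(L[:,1]-20)<70)&(L[:,2]>0)&(L[:,2]<40);Q=L[m]
A=np.c_[Q[:,:2],np.ones(len(Q))];co=None;k=np.ones(len(Q),bool)
for i in range(8):
    co=np.linalg.lstsq(A[k],Q[k,2],rcond=None)[0];k=abs(Q[:,2]-A@co)<4
print('plate plane in tool',co.round(3),k.sum(),'y range',np.percentile(Q[k,1],[1,99]),'x',np.percentile(Q[k,0],[1,99]))
A=c['pixels'][:,:,::-1];u,v=proj(c,[s['eef_pos']])[0].astype(int)
cv2.imwrite('pics/g3.png',cv2.convertScaleAbs(cv2.resize(A[v-50:v+50,u-60:u+60],(660,550),interpolation=cv2.INTER_CUBIC),alpha=1.6))"
```

```text
t 12.97 tcp [509.2 232.  129. ] samp [-66.5 323.3 129. ] F [-0.5 -0.3 -2.4] w 9.7 gf 98.0
R in sampler [[0.0, 0.999, -0.044], [1.0, -0.0, 0.0], [0.0, -0.044, -0.999]] j [0.21 0.51 1.49 0.01 1.18 0.15]
tool delta [-325.1  -16.    34.7]
[ 0.03442614 -0.01198094  0.03422531]
-115 37.9; -107 39.0; -99 38.6; -91 38.6; -83 38.8; -75 37.2; -67 44.4; -59 44.4; -51 48.5; -43 44.1; -35 44.7; -27 44.7; -19 44.4; -11 43.9; -3 43.8; 5 56.6; 13 54.2; 21 50.7; 29 50.8; 
plate plane in tool [-0.0000e+00  2.0000e-03  1.6241e+01] 1642 y range [-33.84285361  75.93213533] x [-66.6511812  72.3538114]
```

View pics/g3.png

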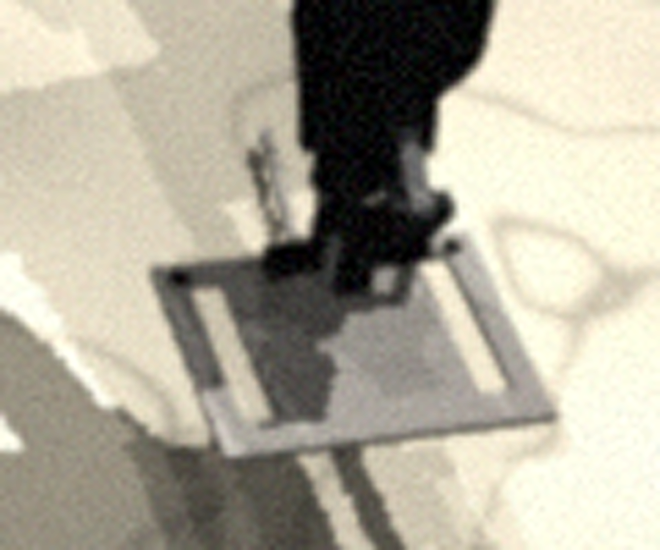

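Plate hangs square: its top is 16 mm below the TCP, its rear edge is 75.5 mm ahead, and it is 2.8 mm off to tool +x. I'll carry it over.

>>> servo_tool(
  commands=[
    [1,[-0.02,-0.0016,0],[0,0,0]],
    [1,[-0.036,-0.0016,0],[0,0,0]],
    [1,[-0.036,-0.0016,0],[0,0,0]],
    [1,[-0.036,-0.0016,0],[0,0,0]],
    [1,[-0.036,-0.0016,0],[0,0,0]],
    [1,[-0.036,-0.0016,0],[0,0,0]],
    [1,[-0.036,-0.0016,0],[0,0,0]],
    [1,[-0.036,-0.0016,0],[0,0,0]],
    [1,[-0.034,-0.0016,0],[0,0,0]],
    [1,[-0.02,0,0],[0,0,0]],
  ],
)

```text
time_s: 13.85
eef_pos: [513.8, -97.2, 129.0]
ee_rot: [-0.015, 0.686, 0.727, -0.017]
force: [-0.2, 0.0, -1.5]
grip_width: 0.114
grip_force: 98.0
```

>>> servo_tool(
  commands=[
    [1,[0,0,0.015],[0,0,0]],
    [1,[0,0,0.015],[0,0,0]],
    [1,[0,0,0.01],[0,0,0]],
    [1,[0,0,0],[0,0,0]],
    [1,[0,0,0],[0,0,0]],
  ],
)

```text
time_s: 14.27
eef_pos: [512.5, -94.0, 89.2]
ee_rot: [-0.016, 0.685, 0.728, -0.017]
force: [0.3, 0.5, 0.5]
grip_width: 0.111
grip_force: 97.9
```

```bash
cat >>h.py <<'E'
def where(tgt):
    s,T=st(); L=RS.inv()*T
    r=RS.inv().apply(s["eef_pos"]-O)+L.apply([2.8,75.5,20.2]);print("plate_rear samp",r.round(1),"yaw,tilt deg",np.degrees([L.as_matrix()[1,1]*-1,-L.as_matrix()[2,1]]).round(2))
    print("tool delta to rear",tgt,L.inv().apply(np.array(tgt)-r).round(1))
E
python3 -c "
from h import *
where([-6,0,46])"
```

```text
t 14.27 tcp [512.5 -94.   89.2] samp [-82.8  -2.3  89.2] F [0.3 0.4 0.5] w 9.4 gf 97.9
R in sampler [[-0.001, 0.999, -0.046], [1.0, 0.001, 0.0], [0.0, -0.046, -0.999]] j [-0.4   0.48  1.65 -0.02  1.05 -0.45]
plate_rear samp [-8.3  0.5 65.6] yaw,tilt deg [-0.03  2.62]
tool delta to rear [-6, 0, 46] [-0.5  3.2 19.5]
```

>>> servo_tool(
  commands=[
    [1,[-0.0005,0,0.008],[0,0,0]],
    [1,[0,0,0.006],[0,0,0]],
    [1,[0,0,0.004],[0,0,0]],
    [1,[0,0,0.001],[0,0,0]],
    [1,[0,0,0],[0,0,0]],
    [1,[0,0,0],[0,0,0]],
  ],
)

```text
time_s: 14.77
eef_pos: [511.9, -94.9, 70.7]
ee_rot: [-0.015, 0.685, 0.728, -0.016]
force: [-1.6, 0.2, 0.1]
grip_width: 0.115
grip_force: 98.3
```

```bash
python3 -c "
from h import *
where([-6,0,46])"
```

```text
t 14.77 tcp [511.9 -94.9  70.7] samp [-83.4  -3.1  70.7] F [-1.6  0.3  0.1] w 9.8 gf 98.3
R in sampler [[-0.0, 0.999, -0.045], [1.0, 0.0, -0.0], [-0.0, -0.045, -0.999]] j [-0.4   0.51  1.67 -0.02  1.   -0.45]
plate_rear samp [-8.9 -0.3 47.1] yaw,tilt deg [-0.01  2.57]
tool delta to rear [-6, 0, 46] [0.3 2.9 1. ]
```

>>> servo_tool(
  commands=[
    [1,[0,0,0.001],[0,0,0]],
    [1,[0,0.005,-0.0002],[0,0,0]],
    [1,[0,0.005,-0.0002],[0,0,0]],
    [1,[0,0.005,-0.0002],[0,0,0]],
    [1,[0,0.005,-0.0002],[0,0,0]],
    [1,[0,0.005,-0.0002],[0,0,0]],
    [1,[0,0,0],[0,0,0]],
  ],
)

```text
time_s: 15.35
eef_pos: [537.9, -93.4, 69.3]
ee_rot: [-0.015, 0.685, 0.728, -0.016]
force: [2.3, 0.2, 1.1]
grip_width: 0.111
grip_force: 98.4
```

```bash
python3 -c "
from h import *
where([50,0,45])"
```

```text
t 15.35 tcp [537.9 -93.4  69.3] samp [-57.4  -3.3  69.3] F [2.3 0.1 1.1] w 9.4 gf 98.4
R in sampler [[-0.0, 0.999, -0.044], [1.0, 0.0, -0.0], [-0.0, -0.044, -0.999]] j [-0.38  0.56  1.59 -0.02  1.03 -0.43]
plate_rear samp [17.2 -0.4 45.8] yaw,tilt deg [-0.02  2.5 ]
tool delta to rear [50, 0, 45] [ 0.4 32.8 -0.6]
```

>>> servo_tool(
  commands=[
    [1,[0,0.005,-0.0002],[0,0,0]],
    [1,[0,0.005,-0.0002],[0,0,0]],
    [1,[0,0.005,-0.0002],[0,0,0]],
    [1,[0,0.005,-0.0002],[0,0,0]],
    [1,[0,0.004,-0.0002],[0,0,0]],
    [1,[0,0.003,-0.0001],[0,0,0]],
    [1,[0,0,0],[0,0,0]],
  ],
)

```text
time_s: 15.93
eef_pos: [564.4, -91.7, 68.9]
ee_rot: [-0.015, 0.685, 0.728, -0.016]
force: [0.5, -0.8, -2.0]
grip_width: 0.117
grip_force: 97.9
```

```bash
python3 -c "
from h import *
where([50,0,45])"
```

```text
t 15.93 tcp [564.4 -91.7  68.9] samp [-30.9  -3.1  68.9] F [ 0.5 -0.8 -2. ] w 9.9 gf 97.9
R in sampler [[-0.0, 0.999, -0.044], [1.0, 0.0, -0.0], [-0.0, -0.044, -0.999]] j [-0.36  0.61  1.5  -0.02  1.07 -0.41]
plate_rear samp [43.6 -0.3 45.4] yaw,tilt deg [-0.02  2.55]
tool delta to rear [50, 0, 45] [0.3 6.4 0.1]
```

Now I'll creep to the ledge until the force rises.

>>> servo_tool(
  commands=[
    [1,[0,0.002,-0.0001],[0,0,0]],
    [1,[0,0.002,-0.0001],[0,0,0]],
    [1,[0,0.002,-0.0001],[0,0,0]],
    [1,[0,0.001,0],[0,0,0]],
    [1,[0,0.001,0],[0,0,0]],
    [1,[0,0,0],[0,0,0]],
  ],
)

```text
time_s: 16.43
eef_pos: [570.4, -91.3, 69.0]
ee_rot: [-0.017, 0.685, 0.728, -0.018]
force: [-9.1, -0.7, 1.8]
grip_width: 0.115
grip_force: 98.6
```

```bash
python3 -c "
from h import *
where([50,0,45])"
```

```text
t 16.43 tcp [570.4 -91.3  69. ] samp [-24.9  -3.2  69. ] F [-9.1 -0.1  1.8] w 9.8 gf 98.6
R in sampler [[-0.0, 0.999, -0.049], [1.0, 0.0, 0.0], [0.0, -0.049, -0.999]] j [-0.35  0.62  1.48 -0.02  1.09 -0.4 ]
plate_rear samp [49.5 -0.3 45.1] yaw,tilt deg [-0.03  2.82]
tool delta to rear [50, 0, 45] [0.3 0.5 0.1]
```

>>> servo_tool(
  commands=[
    [1,[0,0.001,0],[0,0,0]],
    [1,[0,0.001,0],[0,0,0]],
    [1,[0,0,0],[0,0,0]],
  ],
)

```text
time_s: 16.68
eef_pos: [570.3, -91.3, 68.8]
ee_rot: [-0.019, 0.685, 0.728, -0.02]
force: [-20.4, -2.7, 9.1]
grip_width: 0.118
grip_force: 99.6
```

```bash
python3 -c "
from h import *
where([50,0,45])"
```

```text
t 16.68 tcp [570.3 -91.3  68.8] samp [-24.9  -3.1  68.8] F [-20.6  -1.5   9.1] w 10.1 gf 99.6
R in sampler [[-0.001, 0.998, -0.055], [1.0, 0.001, 0.001], [0.001, -0.055, -0.998]] j [-0.35  0.62  1.48 -0.02  1.09 -0.4 ]
plate_rear samp [49.4 -0.3 44.5] yaw,tilt deg [-0.04  3.14]
tool delta to rear [50, 0, 45] [ 0.3  0.6 -0.5]
```

>>> servo_tool(
  commands=[
    [1,[0,-0.001,0.0009],[-0.11,0,0]],
    [1,[0,-0.0005,0.0009],[-0.11,0,0]],
    [1,[0,-0.0005,0.0009],[-0.11,0,0]],
    [1,[0,0,0.0009],[-0.1,0,0]],
    [1,[0,0,0],[0,0,0]],
    [1,[0,0,0],[0,0,0]],
  ],
)

```text
time_s: 17.18
eef_pos: [569.7, -91.4, 66.1]
ee_rot: [-0.002, 0.685, 0.728, -0.002]
force: [-15.3, -1.0, 10.6]
grip_width: 0.116
grip_force: 100.0
```

```bash
python3 -c "
from h import *
where([50,0,45])"
```

```text
t 17.18 tcp [569.7 -91.4  66.1] samp [-25.5  -3.1  66.1] F [-15.3  -0.1  10.6] w 9.8 gf 100.0
R in sampler [[-0.0, 1.0, -0.005], [1.0, 0.0, 0.001], [0.001, -0.005, -1.0]] j [-0.36  0.6   1.52 -0.    1.02 -0.42]
plate_rear samp [49.9 -0.3 45.6] yaw,tilt deg [-0.02  0.28]
tool delta to rear [50, 0, 45] [0.3 0.1 0.6]
```

>>> servo_tool(
  commands=[
    [1,[0,0,0.0007],[-0.03,0,0]],
    [1,[0,0,0.0007],[-0.03,0,0]],
    [1,[0,0,0.0006],[-0.03,0,0]],
    [1,[0,0,0],[0,0,0]],
    [1,[0,0,0],[0,0,0]],
  ],
)

```text
time_s: 17.6
eef_pos: [569.6, -91.4, 65.3]
ee_rot: [0.001, 0.685, 0.728, 0.002]
force: [-21.1, 0.2, 23.4]
grip_width: 0.11
grip_force: 101.8
```

```bash
python3 -c "
from h import *
where([50,0,45])"
```

```text
t 17.6 tcp [569.6 -91.4  65.3] samp [-25.7  -3.2  65.3] F [-21.    1.4  23.4] w 9.3 gf 101.8
R in sampler [[-0.001, 1.0, 0.004], [1.0, 0.001, 0.0], [0.0, 0.004, -1.0]] j [-0.36  0.6   1.53  0.    1.01 -0.43]
plate_rear samp [49.9 -0.3 45.5] yaw,tilt deg [-0.04 -0.24]
tool delta to rear [50, 0, 45] [0.3 0.1 0.5]
```

>>> servo_tool(
  commands=[
    [1,[0,-0.0005,0.0002],[0.04,0,0]],
    [1,[0,0,0],[0,0,0]],
    [1,[0,0,0],[0,0,0]],
  ],
)

```text
time_s: 17.85
eef_pos: [569.5, -91.4, 65.3]
ee_rot: [0.0, 0.685, 0.728, 0.0]
force: [-20.6, 0.8, 23.0]
grip_width: 0.112
grip_force: 101.8
```

```bash
python3 - <<'E'
from h import *
import rig
where([50,0,45])
A=[]
for n in("scene","top"):
    c=rig.capture(n);W=cloud(c);L=RS.inv().apply((W-O).reshape(-1,3)).reshape(W.shape)
    for x in range(-58,60,9):
        k=(abs(L[...,0]-x)<4)&(abs(L[...,1])<68)&(L[...,2]<64)&(L[...,2]>40)
        print(x,k.sum(),np.median(L[k][:,2]).round(1) if k.sum() else None,end='; ')
    print()
    u,v=proj(c,[RS.apply([-20,-20,49])+O])[0].astype(int)
    A.append(cv2.resize(c['pixels'][v-55:v+55,u-55:u+55,::-1],(400,400),interpolation=cv2.INTER_CUBIC))
    K=L[(L[...,2]>106)&(L[...,2]<140)&(np.hypot(L[...,0]+22,L[...,1]+107)<17)]
    print("knob",len(K),np.median(K,0).round(1) if len(K) else None)
cv2.imwrite('pics/fin.png',cv2.convertScaleAbs(np.hstack(A),alpha=1.6))
E
```

```text
t 17.85 tcp [569.5 -91.4  65.3] samp [-25.7  -3.2  65.3] F [-20.5   2.   23. ] w 9.5 gf 101.8
R in sampler [[-0.001, 1.0, 0.001], [1.0, 0.001, 0.0], [0.0, 0.001, -1.0]] j [-0.36  0.6   1.53  0.    1.01 -0.42]
plate_rear samp [49.8 -0.3 45.2] yaw,tilt deg [-0.04 -0.06]
tool delta to rear [50, 0, 45] [0.3 0.2 0.2]
-58 63 48.7; -49 85 48.2; -40 93 48.3; -31 113 48.8; -22 157 49.5; -13 126 49.0; -4 10 51.6; 5 189 59.5; 14 250 55.8; 23 167 52.1; 32 145 54.3; 41 132 56.6; 50 3 59.6; 59 0 None; 
knob 115 [ -16.1 -106.7  125.3]
-58 2 46.9; -49 16 48.4; -40 27 48.8; -31 3 50.6; -22 5 47.7; -13 8 47.9; -4 8 49.2; 5 7 55.3; 14 9 53.2; 23 16 51.8; 32 17 54.4; 41 34 55.7; 50 71 57.7; 59 103 60.2; 
knob 57 [ -21.9 -108.4  126.9]
```

View pics/fin.png

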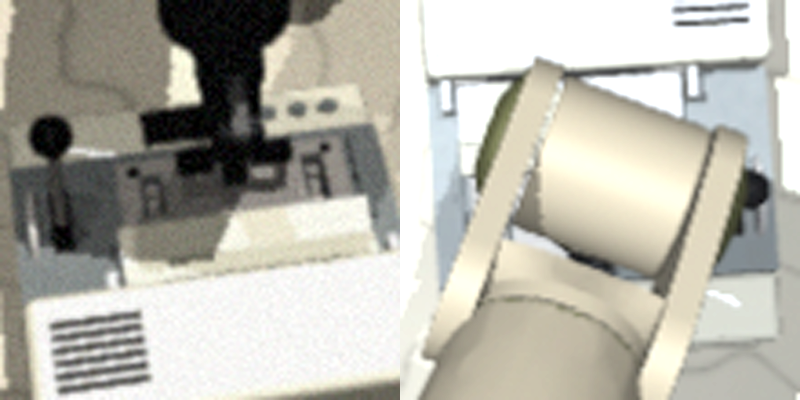

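The left half shows the plate flat under the apron, with its top level at 48–49 mm along its length. The knob at crop (50,135) is upright. In the right half the arm hides most of the plate. Handing in.

```bash
python3 -c "
from rig import *
print(finish_job())"
```

```text
the job is handed in; nothing more can be done
None
```

I handed the job in at about 18 s: the lever is straight up, and the plate is fully home under the apron and held flat at about 23 N; the judge returned no verdict.

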